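Pack one toy locomotive kit into the silhouette tray

TASK

Pack one toy locomotive kit: set the drilled wheel, the cab frame with its window, the chassis bar and the chimney in the tray, each resting flat on the dark silhouette of its own shape in its pocket, the bar lying along its silhouette and the chimney standing upright. The blank disc without a hole and the blank block without a window are unfinished: leave them where they are on the bench.

Things in the scene. Friction and masses are not known exactly. Their poses are not given: they have to be found in the camera images.
- wheel: Wooden toy wheel lying flat: disc 48 mm across, 28 mm thick, with an 18 mm axle hole through its middle, visible from above. 30 g. Loose on the bench; origin: centre of its underside, z up.
- frame: Wooden cab frame lying flat: 46 x 46 mm square, 28 mm high, with a 22 mm square window right through it, visible from above. 30 g. Loose on the bench; origin: centre of its underside, z up. x and y are square to its sides.
- bar: Wooden chassis bar lying flat: 60 mm long (its x), 28 mm wide (its y), 28 mm high, with dark axle bores in its long sides. 35 g. Loose on the bench; origin: centre of its underside, z up.
- chimney: Wooden chimney standing upright: plain solid round peg 34 mm across, 55 mm tall. 40 g. Loose on the bench; origin: centre of its underside, z up.
- blank_disc: Unfinished wheel blank, look-alike of the wheel: same disc, 48 mm across and 28 mm thick, but with no hole. Not part of the kit. Loose on the bench; origin: centre of its underside, z up.
- blank_block: Unfinished frame blank, look-alike of the cab frame: same square, 46 x 46 x 28 mm, but with no window. Not part of the kit. Loose on the bench; origin: centre of its underside, z up.
- pocket_wheel: Fixed square pocket of the kit tray: outside 86 mm, inside 80 mm, floor 4 mm and wall tops 12 mm above the origin (centre of its underside, 6 mm above the bench); x, y along its walls. Its floor shows a dark disc 48 mm across with a light round centre: the wheel's silhouette, centred on the origin.
- pocket_frame: Fixed square pocket of the kit tray: outside 86 mm, inside 80 mm, floor 4 mm and wall tops 12 mm above the origin (centre of its underside, 6 mm above the bench); x, y along its walls. Its floor shows a dark 46 mm square with a light square centre: the cab frame's silhouette, centred on the origin.
- pocket_bar: Fixed square pocket of the kit tray: outside 86 mm, inside 80 mm, floor 4 mm and wall tops 12 mm above the origin (centre of its underside, 6 mm above the bench); x, y along its walls. Its floor shows a plain dark rectangle, 60 mm along x and 28 mm along y: the bar's silhouette, centred on the origin.
- pocket_chimney: Fixed square pocket of the kit tray: outside 86 mm, inside 80 mm, floor 4 mm and wall tops 12 mm above the origin (centre of its underside, 6 mm above the bench); x, y along its walls. Its floor shows a plain dark disc 34 mm across, the chimney's silhouette, at its centre. The 4 pockets stand in a flat tray 196 mm square, rim 18 mm high, two by two at 88 mm pitch; which is where varies.
Mind the look-alikes: they are no part of the job. What is shaped like the bar but green or purple is not meant.

How it is judged:
By the outcome, as a careful person would: the job done as asked, in the order asked, and still so for the second after the job is handed in, with the robot touching nothing.
It also fails if it takes over 102 s, if anything falls off the work surface, if the arm or the gripper's body presses on something with over 40 N, if the wrist force passes 120 N, or if a joint passes its speed limit or range.

ROBOT

A 6-joint arm with a two-finger parallel gripper is mounted at the origin on the work surface. World frame = base frame: x ahead of the robot, y to its left, z up, the work surface at z = 0. Lengths are in m, angles in rad, forces in N, time in s.
With the tool pointing down it reaches from about 0.25 to 0.725 m from the base axis. Payload 4 kg.
Tool frame: the origin (TCP) lies on the centre line of the jaws, within the pads' length; the fingertips stand ahead of it and the grasp point (between the pads) lies 11 mm behind it (bot.tip_extent is the z of the fingertips in the tool frame, in m); z points along the fingers, y is the direction in which the jaws open and shut (so a half turn about z gives the same grasp; the last joint's range is limited). The gripper opens to 85 mm and grips with 20 to 120 N. Pads are 22 mm wide; open, the fingers measure 114 mm over their backs; the gripper's body (76 mm by 85 mm) begins 54 mm behind the grasp point. The pads swing forward as they close: fully open they stand 13 mm farther back than shut.
Start: joints at [1.143, 0.241, 0.005, 1.335, 0, 1.571], TCP at [0.207, 0.455, 0.239] pointing down, gripper open.
Joint ranges: [-2.72, 2.72], [-1.05, 1.87], [-1.09, 1.28], [-1.99, 2.15], [-1.42, 1.44], [-3.14, 3.14]. Speed limits (rad/s): [2.79, 2.79, 3.14, 3.14, 3.14, 3.14].

INTERFACE

Orientations are given as a unit quaternion [x, y, z, w].
In Python, from workcell import bot gives the robot as it stands.
- The arm moves only by the shell command python3 -m jog 'ROWS'. ROWS is JSON, a list that holds one entry, the list of rows, each a list of 7 numbers: the shift along the world's x, y, z in m, then the turn, a rotation vector about the world's x, y, z in degrees, then the closure in counts, from 0 (fully open) to 255 (shut). In form: [[[tx, ty, tz, ax, ay, az, fingers], ...]]. A call has 1 to 10 rows; each row is the pose to reach, as a shift and turn from the pose commanded when the call began; what a row does not reach only later rows make up. A row lasts 1/12 s, in which the tool goes at most 41.7 mm and 7.16 degrees, less where a joint would pass 70% of its speed; a pose out of reach is approached as far as the arm can. A call with a gripper value outside its range is refused whole. The fingers move at their own pace and stop on an object; the grip force is fixed at half the most. Time passes only in rows, so rows that repeat a pose let the fingers close. It gives the time, the measured TCP pose, the force and the opening at its end, in the units of the state.
- bot.get_obs(): the state, without advancing time (a new reading comes with each control period).
- bot.camera(name): name is "scene" or "top" or "wrist"; returns the picture (384x512x3 uint8, blue, green, red); there is no depth.
- bot.camera_model(name): a dict with "K" (3x3 intrinsics, pixels), "k1" (the pictures are not rectified: a ray, as slopes to the right and down, at radius r is drawn at 1 + k1 r^2 times it, then the intrinsics apply), "T" (4x4, takes a point from camera to world coordinates). Camera axes: x right, y down, z forward; pixel columns grow to the right and rows downward; lengths in m; the calibration is good to about 2 mm. A picture is of the moment at which its call begins: read the wrist's pose just before it. camera_model takes no time and is no camera call; for the wrist camera it gives the pose at the moment of the call.
- bot.job_done(): hands the job in, once; it reports no verdict.
The state is a dict: "clock": time; "joint_pos": joint angles; "joint_vel": joint speeds; "tau": joint torques, N m; "eef_pos": TCP position; "tool_rot": TCP orientation; "ft_force": force on the tool from outside, world axes, zero at the start; "ft_torque": the same for the moment, N m; "grip_width": finger opening in m.
Only numpy, scipy, OpenCV 4.12 (cv2) and the standard library are available. Lean on these libraries where they do the work, as an engineer would, in place of code of your own. Each camera call takes 0.05 s, during which the arm holds its last target. There are 200 camera calls.

## Working session

There is one attempt and no reset: what is moved stays moved. The work goes in short steps, Python scripts to look and compute and a shell command to move; the robot and the scene stay as the last step left them, time stands still between calls to the robot, and variables do not carry over. Pictures are saved under pics/ and viewed, about 12 in all and at most 16, crops included, and the job is handed in when it is done.

```bash
ls; mkdir -p pics
python3 - <<'E'
from workcell import bot
import cv2
o=bot.get_obs();print(o['clock'],o['eef_pos'],o['tool_rot'],o['grip_width'],bot.tip_extent)
for n in ['top','scene']:
    m=bot.camera_model(n);print(n,m['K'],m['k1'],m['T'])
    cv2.imwrite(f'pics/{n}0.png',bot.camera(n))
E
```

```text
pics
0.0 [0.20716881 0.45436902 0.23841141] [ 2.12263937e-01  9.77211808e-01 -1.02572290e-03 -2.24711460e-04] 0.08514499112544675 0.008
top [[368.87472737   0.         257.71928871]
 [  0.         368.87472737 188.87097202]
 [  0.           0.           1.        ]] 0.008560800547068615 [[ 0.00684594 -0.9893187   0.14560787  0.30228508]
 [-0.99959618 -0.01078633 -0.0262894  -0.05063804]
 [ 0.02757917 -0.14536909 -0.98899303  0.95533294]
 [ 0.          0.          0.          1.        ]]
scene [[379.50870157   0.         258.20528705]
 [  0.         379.50870157 198.48001928]
 [  0.           0.           1.        ]] -0.02236635850211904 [[ 0.36954467  0.62887486 -0.68407101  1.1125253 ]
 [ 0.92914228 -0.25916269  0.26368414 -0.30635116]
 [-0.01146136 -0.73304236 -0.68008642  0.67584861]
 [ 0.          0.          0.          1.        ]]
```

View pics/top0.png

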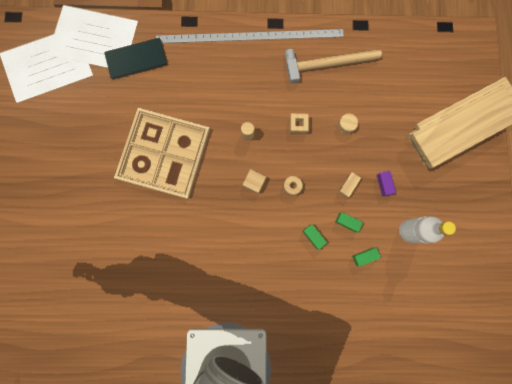

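View pics/scene0.png

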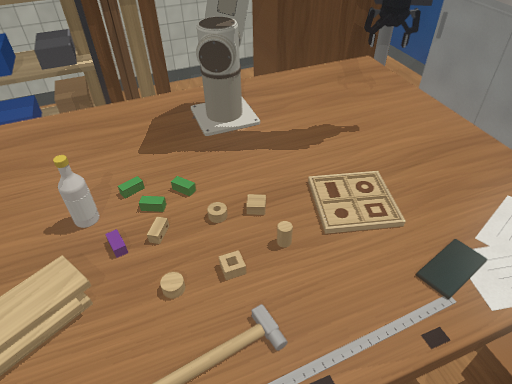

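Top view: tray at (163,153) with the frame pocket at (151,132), chimney at (184,142), wheel at (142,164) and bar at (174,174). Look-alikes:
- **Round:** (293,186) has a hole, so it is the wheel. (348,123) is the blank disc.
- **Square:** (300,123) has a window, so it is the frame. (255,182) is the blank block.
- **Oblong:** (350,185) is wood with dark bores, so it is the bar. The green and purple ones are not meant.
- **Chimney:** the peg at (248,131).

I'll confirm these in one enlarged crop with rough positions.

```bash
cat > h.py <<'E'
import cv2, numpy as np
from workcell import bot
def ray(m,uv,z):
    """pixels -> world points on plane z"""
    K=m['K']; T=np.array(m['T'])
    d=(np.atleast_2d(uv).astype(float)-[K[0][2],K[1][2]])/[K[0][0],K[1][1]]
    s=d.copy()
    for _ in range(8): s=d/(1+m['k1']*(s**2).sum(1,keepdims=True))
    w=np.c_[s,np.ones(len(s))]@T[:3,:3].T
    return (T[:3,3]+w*((z-T[2,3])/w[:,2:]))[:,:2]
def yaw(q):
    from scipy.spatial.transform import Rotation as R
    y=R.from_quat(q).as_matrix()[:,1]; return np.degrees(np.arctan2(y[1],y[0]))
def rect(p):
    """centre, sizes, angle of long side (deg, world)"""
    b=cv2.boxPoints(cv2.minAreaRect(p.astype(np.float32)*1000)); e=[b[1]-b[0],b[2]-b[1]]
    e.sort(key=lambda v:-np.hypot(*v)); return b.mean(0).round(1),[np.hypot(*v).round(1) for v in e],np.degrees(np.arctan2(e[0][1],e[0][0])).round(1)
E
python3 - <<'E'
from h import *
im=cv2.imread('pics/top0.png'); m=bot.camera_model('top')
for n,uv,z in [('chim',(248,128),.055),('frame',(300,122),.028),('disc',(349,122),.028),('block',(255,181),.028),('wheel',(293,185),.028),('bar',(350,184),.028),('pF',(151,132),.01),('pC',(184,142),.01),('pW',(142,164),.01),('pB',(174,174),.01)]:
    print(n,ray(m,uv,z)[0].round(4))
cv2.imwrite('pics/crop1.png',cv2.resize(im[95:215,105:405],None,fx=2.6,fy=2.6,interpolation=cv2.INTER_CUBIC))
w=bot.camera_model('wrist');print(w['T'],w['K'])
E
```

```text
chim [ 0.59   -0.0489]
frame [ 0.617  -0.1848]
disc [ 0.6191 -0.314 ]
block [ 0.459  -0.0682]
wheel [ 0.4498 -0.1653]
bar [ 0.454  -0.3118]
pF [0.5894 0.2057]
pC [0.5637 0.1186]
pW [0.5034 0.2247]
pB [0.478  0.1413]
[[ 0.41485074  0.86199551  0.29131189  0.13193138]
 [ 0.9098877  -0.39238075 -0.13469117  0.48911292]
 [-0.001798    0.32093783 -0.94709856  0.37306848]
 [ 0.          0.          0.          1.        ]] [[340.71179023   0.         254.42655732]
 [  0.         340.71179023 192.70319979]
 [  0.           0.           1.        ]]
```

View pics/crop1.png

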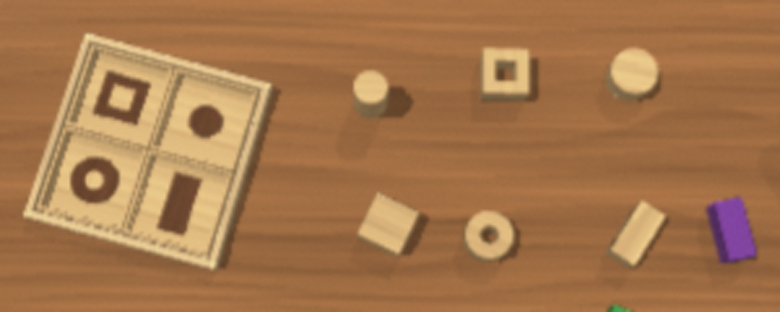

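Crop confirms it: holed wheel at crop (490,235), windowed frame at (506,73), and plain blanks at (390,223) and (634,72). I'll go and look at the tray from the wrist.

```bash
python3 -m jog '[[[0.03,-0.026,0,0,0,4,0],[0.06,-0.052,0,0,0,8,0],[0.09,-0.078,0,0,0,12,0],[0.12,-0.104,0,0,0,12,0],[0.15,-0.13,0,0,0,12,0],[0.18,-0.156,0,0,0,12,0],[0.21,-0.182,0,0,0,12,0],[0.24,-0.208,0,0,0,12,0],[0.27,-0.234,0,0,0,12,0],[0.30,-0.26,0,0,0,12,0]]]'
python3 -m jog '[[[0,0,0,0,0,0,0],[0,0,0,0,0,0,0],[0,0,0,0,0,0,0]]]'
python3 - <<'E'
from h import *
o=bot.get_obs();print(o['eef_pos'],yaw(o['tool_rot']),o['clock'])
m=bot.camera_model('wrist'); im=bot.camera('wrist'); cv2.imwrite('pics/w1.png',im)
import pickle; pickle.dump(m,open('w1.pkl','wb'))
E
```

```text
clock: 0.93
eef_pos: [0.5084, 0.1932, 0.2389]
tool_rot: [0.109, 0.994, -0.0, -0.0]
ft_force: [-0.3, 0.9, 0.3]
grip_width: 0.0849
clock: 1.18
eef_pos: [0.5068, 0.1948, 0.2386]
tool_rot: [0.109, 0.994, -0.0, -0.001]
ft_force: [-0.0, 0.2, 0.1]
grip_width: 0.0852
[0.50684258 0.19475146 0.2385858 ] 77.447935164193 1.1833
```

View pics/w1.png

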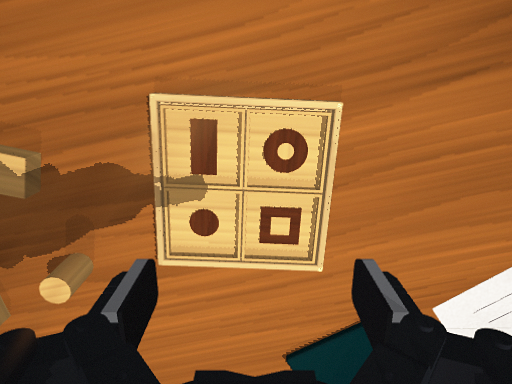

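The wrist view shows all four silhouettes: bar (204,147), wheel (286,150), disc (204,222), frame (280,225). I'll measure their centres at z=0.010 in both views.

Run:
```python
from h import *
import pickle
for name,f,m,seeds,sc in [('wrist','w1',pickle.load(open('w1.pkl','rb')),dict(B=(204,147),W=(286,150),C=(204,222),F=(280,225)),26),('top','top0',bot.camera_model('top'),dict(B=(174,174),W=(142,164),C=(184,142),F=(151,132)),14)]:
    im=cv2.imread(f'pics/{f}.png'); P={}
    for k,(u,v) in seeds.items():
        x0,y0=u-sc-8,v-sc-8; c=im[y0:v+sc+8,x0:u+sc+8]
        c=cv2.resize(c,None,fx=4,fy=4,interpolation=cv2.INTER_CUBIC)
        g=c[:,:,2]; t,_=cv2.threshold(g,0,255,cv2.THRESH_OTSU); mk=(g<min(t,120)).astype(np.uint8)
        cs,_=cv2.findContours(mk,cv2.RETR_EXTERNAL,cv2.CHAIN_APPROX_NONE)
        ctr=np.array([c.shape[1]/2,c.shape[0]/2])
        cs=[q for q in cs if cv2.contourArea(q)>800]
        q=min(cs,key=lambda q:np.hypot(*(q[:,0].mean(0)-ctr)))
        p=ray(m,(q[:,0]+.5)/4-.5+[x0,y0],.010); r=rect(p); P[k]=np.array(r[0]); print(name,k,t,*r)
    c=sum(P.values())/4; a=lambda v:np.degrees(np.arctan2(v[1],v[0]))
    print('centre',c,'angles F->W',a(P['W']-P['F']),a(P['B']-P['C']),'C->F',a(P['F']-P['C']),a(P['W']-P['B']),[np.hypot(*(P[i]-P[j])).round(1) for i,j in ('FW','CB','FC','WB')])
```

```text
wrist B 175.0 [483.8 143.5] [np.float32(59.8), np.float32(27.6)] -14.6
wrist W 171.0 [506.  228.5] [np.float32(47.6), np.float32(47.5)] -73.1
wrist C 182.0 [568.4 120.8] [np.float32(33.2), np.float32(33.0)] 21.4
wrist F 175.0 [591.1 205.5] [np.float32(46.4), np.float32(46.2)] 75.1
centre [537.32495 174.575  ] angles F->W 164.87598 164.9801 C->F 74.997055 75.36265 [np.float32(88.2), np.float32(87.6), np.float32(87.7), np.float32(87.9)]
top B 170.0 [480.5 142.5] [np.float32(56.1), np.float32(24.6)] -14.5
top W 176.0 [503.7 227. ] [np.float32(43.7), np.float32(42.3)] -89.2
top C 176.0 [565.9 119.7] [np.float32(28.8), np.float32(28.5)] 37.7
top F 178.0 [588.5 204.5] [np.float32(43.0), np.float32(42.9)] -15.3
centre [534.65  173.425] angles F->W 165.14009 165.05188 C->F 75.077 74.64738 [np.float32(87.7), np.float32(88.4), np.float32(87.8), np.float32(87.6)]
```

Both views agree on 88 mm pitch and a tray yaw of -15°. Their centres differ by about 2.5 mm, so I'll work relative to the wrist camera. Next I'll look at the pieces.

```bash
python3 -m jog '[[[0.005,-0.04,0,0,0,-2.5,0],[0.01,-0.08,0,0,0,-2.5,0],[0.015,-0.12,0,0,0,-2.5,0],[0.02,-0.16,0,0,0,-2.5,0],[0.025,-0.2,0,0,0,-2.5,0],[0.03,-0.24,0,0,0,-2.5,0],[0.035,-0.28,0,0,0,-2.5,0],[0.04,-0.32,0,0,0,-2.5,0],[0.04,-0.345,0,0,0,-2.5,0],[0.04,-0.345,0,0,0,-2.5,0]]]'
python3 -m jog '[[[0,0,0,0,0,0,0],[0,0,0,0,0,0,0],[0,0,0,0,0,0,0]]]'
python3 - <<'E'
from h import *
import pickle
o=bot.get_obs();print(o['eef_pos'],yaw(o['tool_rot']),o['clock'])
m=bot.camera_model('wrist'); im=bot.camera('wrist'); cv2.imwrite('pics/w2.png',im)
pickle.dump(m,open('w2.pkl','wb'))
E
```

```text
clock: 2.07
eef_pos: [0.5472, -0.153, 0.2392]
tool_rot: [0.132, 0.991, -0.001, 0.0]
ft_force: [-0.3, 1.2, 0.0]
grip_width: 0.0855
clock: 2.32
eef_pos: [0.5474, -0.148, 0.2395]
tool_rot: [0.129, 0.992, 0.0, -0.0]
ft_force: [-0.6, -0.5, -0.5]
grip_width: 0.0854
[ 0.54736306 -0.14796048  0.23945314] 75.15854622211025 2.3167
```

View pics/w2.png

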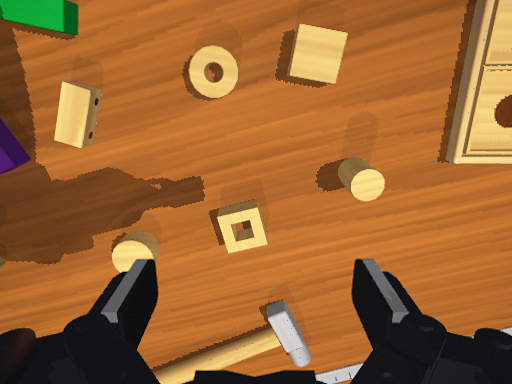

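The view shows wheel (214,72), blank block (318,55), bar (74,114), frame (242,227), chimney top (368,184) and blank disc (134,252). I'll segment the bright top faces.

```bash
cat >> h.py <<'E'
def top(im,m,uv,z,half=40,thr=215):
    """bright top face around pixel uv -> rect on plane z"""
    u,v=uv; x0,y0=max(u-half,0),max(v-half,0)
    c=cv2.resize(im[y0:v+half,x0:u+half],None,fx=4,fy=4,interpolation=cv2.INTER_CUBIC)
    mk=((c[:,:,1]>thr-30)&(c[:,:,2]>thr)).astype(np.uint8)
    cs,_=cv2.findContours(mk,cv2.RETR_EXTERNAL,cv2.CHAIN_APPROX_NONE)
    q=max((q for q in cs if cv2.contourArea(q)>800),key=cv2.contourArea)
    return rect(ray(m,(cv2.convexHull(q)[:,0]+.5)/4-.5+[x0,y0],z))
E
python3 - <<'E'
from h import *
import pickle
im=cv2.imread('pics/w2.png'); m=pickle.load(open('w2.pkl','rb'))
for uv in [(230,72),(70,114),(80,140),(94,122),(242,210),(230,208),(368,184),(350,170)]: print(uv,im[uv[1],uv[0]])
for n,uv,z,h in [('wheel',(214,72),.028,36),('bar',(74,114),.028,44),('frame',(242,227),.028,36),('chim',(368,184),.055,36),('block',(318,55),.028,40)]:
    for t in (205,225): print(n,t,*top(im,m,uv,z,h,t))
E
```

```text
(230, 72) [113 194 237]
(70, 114) [118 203 240]
(80, 140) [133 224 250]
(94, 122) [ 66 121 158]
(242, 210) [ 54  94 126]
(230, 208) [ 57  97 129]
(368, 184) [137 227 250]
(350, 170) [ 63 108 141]
wheel 205 [ 452.9 -163.5] [np.float32(46.0), np.float32(45.8)] 75.3
wheel 225 [ 452.5 -163.3] [np.float32(45.7), np.float32(43.8)] 67.1
bar 205 [ 456.6 -310.4] [np.float32(59.2), np.float32(27.4)] -33.1
bar 225 [ 453.4 -315.3] [np.float32(58.8), np.float32(15.6)] -33.1
frame 205 [ 620.1 -181.1] [np.float32(46.3), np.float32(46.3)] -0.6
frame 225 [ 620.  -181.1] [np.float32(45.8), np.float32(45.8)] -0.6
chim 205 [592.4 -45.5] [np.float32(32.7), np.float32(32.2)] -11.7
chim 225 [592.3 -45.5] [np.float32(32.2), np.float32(31.7)] -12.1
block 205 [463.1 -64. ] [np.float32(45.0), np.float32(45.0)] -25.0
block 225 [470.7 -67.5] [np.float32(44.4), np.float32(27.8)] 65.7
```

Sizes match the given ones. I'll take the wheel first.

```bash
python3 -m jog '[[[-0.03,-0.005,-0.02,0,0,0,40],[-0.06,-0.01,-0.045,0,0,0,40],[-0.094,-0.0155,-0.07,0,0,0,40],[-0.094,-0.0155,-0.105,0,0,0,40],[-0.094,-0.0155,-0.14,0,0,0,40],[-0.094,-0.0155,-0.17,0,0,0,40],[-0.094,-0.0155,-0.195,0,0,0,40],[-0.094,-0.0155,-0.213,0,0,0,40],[-0.094,-0.0155,-0.222,0,0,0,40],[-0.094,-0.0155,-0.222,0,0,0,40]]]'
python3 -m jog '[[[0,0,0,0,0,0,40],[0,0,0,0,0,0,40]]]'
```

```text
clock: 3.2
eef_pos: [0.452, -0.164, 0.0156]
tool_rot: [0.13, 0.992, 0.0, -0.002]
ft_force: [-0.6, -0.2, 0.2]
grip_width: 0.0714
clock: 3.37
eef_pos: [0.4548, -0.1656, 0.0186]
tool_rot: [0.13, 0.991, -0.0, 0.001]
ft_force: [0.9, 0.2, -0.2]
grip_width: 0.0719
```

```bash
python3 -m jog '[[[0,0,0,0,0,0,200],[0,0,0,0,0,0,200],[0,0,0,0,0,0,200],[0,0,0,0,0,0,200],[0,0,0,0,0,0,200],[0,0,0.01,0,0,0,200],[0,0,0.035,0,0,0,200],[0,0,0.06,0,0,0,200],[0,0,0.085,0,0,0,200],[0,0,0.085,0,0,0,200]]]'
python3 - <<'E'
from h import *
P=[]
for i in range(4):
    o=bot.get_obs();P.append(o['eef_pos']); m=bot.camera_model('wrist'); im=bot.camera('wrist')
print(np.array(P).round(4)); cv2.imwrite('pics/w3.png',im)
E
```

```text
clock: 4.2
eef_pos: [0.4569, -0.167, 0.1081]
tool_rot: [0.131, 0.991, -0.001, 0.005]
ft_force: [1.1, -0.0, 0.3]
grip_width: 0.0457
[[ 0.4569 -0.167   0.1081]
 [ 0.456  -0.1666  0.106 ]
 [ 0.4546 -0.1661  0.1042]
 [ 0.4535 -0.1657  0.1029]]
```

View pics/w3.png

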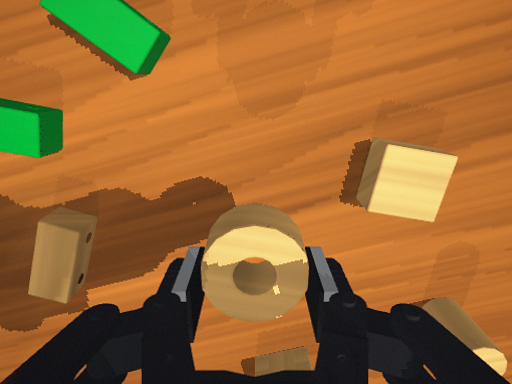

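The wheel is held: hole centre at (255,276), between the jaws. I'll compute where it sits relative to the TCP.

Run:
```python
from h import *
o=bot.get_obs(); m=bot.camera_model('wrist'); im=bot.camera('wrist')
p=o['eef_pos']
print(p,o['joint_vel'].__abs__().max() if hasattr(o['joint_vel'],'__abs__') else '')
for z in (.0085,.0105): print((ray(m,(255,276),p[2]+z)[0]-p[:2]).round(4))
```

```text
[ 0.45286418 -0.16540114  0.10206314] 0.016279996156061058
[-0.0026  0.0011]
[-0.0038  0.0014]
```

```bash
python3 -m jog '[[[0.004,0.03,0,0,0,0,200],[0.01,0.07,0,0,0,0,200],[0.016,0.111,0,0,0,0,200],[0.022,0.152,0,0,0,0,200],[0.028,0.193,0,0,0,0,200],[0.034,0.234,0,0,0,0,200],[0.04,0.275,0,0,0,0,200],[0.046,0.316,0,0,0,0,200],[0.052,0.357,0,0,0,0,200],[0.056,0.392,0,0,0,0,200]]]'
python3 -m jog '[[[0,0,0,0,0,0,200],[0,0,0,0,0,0,200],[0,0,0,0,0,0,200],[0,0,0,0,0,0,200]]]'
python3 - <<'E'
from h import *
for i in range(3):
    o=bot.get_obs();m=bot.camera_model('wrist'); im=bot.camera('wrist');print(o['eef_pos'],yaw(o['tool_rot']))
cv2.imwrite('pics/w4.png',im)
E
```

```text
clock: 5.28
eef_pos: [0.5086, 0.2289, 0.1009]
tool_rot: [0.13, 0.992, -0.0, -0.001]
ft_force: [-0.1, -0.2, -0.0]
grip_width: 0.0457
clock: 5.62
eef_pos: [0.5086, 0.2249, 0.1014]
tool_rot: [0.131, 0.991, -0.001, -0.001]
ft_force: [-1.1, -0.2, -0.2]
grip_width: 0.0459
[0.50863394 0.22494609 0.10138605] 74.90890935979407
[0.5089041  0.22478792 0.1017109 ] 74.87761358325538
[0.50914831 0.2248275  0.10198901] 74.86404066121933
```

View pics/w4.png

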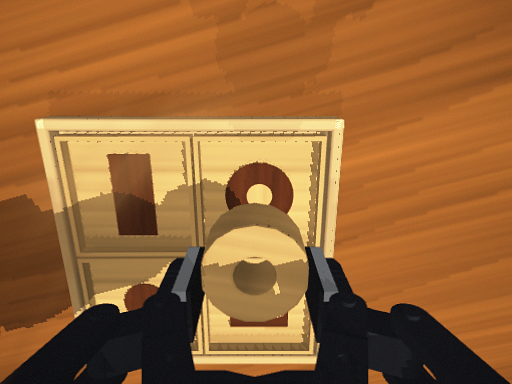

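The silhouette's light centre is at (259,196) and the held wheel's hole at (255,276). I'll compare them.

Run:
```python
from h import *
o=bot.get_obs();m=bot.camera_model('wrist'); im=bot.camera('wrist');p=o['eef_pos'];print(p)
c=cv2.resize(im[180:210,238:282],None,fx=4,fy=4,interpolation=cv2.INTER_CUBIC)
mk=(c[:,:,2]>170).astype(np.uint8); cs,_=cv2.findContours(mk,0,1)
for q in cs:
    if cv2.contourArea(q)>600: print(rect(ray(m,(q[:,0]+.5)/4-.5+[238,180],.010)))
print(ray(m,(259,196),.010), ray(m,(255,276),p[2]+.0095))
```

```text
[0.50933595 0.22492246 0.10219206]
(array([505. , 229.3], dtype=float32), [np.float32(18.3), np.float32(15.4)], np.float32(71.1))
[[0.50672665 0.22907176]] [[0.50620046 0.22619527]]
```

```bash
python3 -m jog '[[[0,0.0027,-0.01,0,0,0,200],[0,0.0027,-0.03,0,0,0,200],[0,0.0027,-0.05,0,0,0,200],[0,0.0027,-0.065,0,0,0,200],[0,0.0027,-0.071,0,0,0,200],[0,0.0027,-0.074,0,0,0,200],[0,0.0027,-0.074,0,0,0,200],[0,0.0027,-0.074,0,0,0,200],[0,0.0027,-0.074,0,0,0,200],[0,0.0027,-0.074,0,0,0,200]]]'
```

```text
clock: 6.65
eef_pos: [0.5098, 0.2292, 0.0285]
tool_rot: [0.131, 0.991, 0.0, 0.0]
ft_force: [0.2, -0.9, 0.2]
grip_width: 0.0454
```

```bash
python3 -m jog '[[[0,0,-0.0005,0,0,0,40],[0,0,-0.0005,0,0,0,40],[0,0,-0.0005,0,0,0,40],[0,0,-0.0005,0,0,0,40],[0,0,0.02,0,0,0,40],[0,0,0.05,0,0,0,40],[0,0,0.09,0,0,0,40],[-0.02,0,0.13,0,0,0,40],[-0.03,0,0.17,0,0,0,40],[-0.03,0,0.17,0,0,0,40]]]'
python3 - <<'E'
from h import *
import pickle
for i in range(3):
    o=bot.get_obs();m=bot.camera_model('wrist'); im=bot.camera('wrist')
print(o['eef_pos']);cv2.imwrite('pics/w5.png',im); pickle.dump(m,open('w5.pkl','wb'))
E
```

```text
clock: 7.48
eef_pos: [0.4815, 0.2309, 0.2067]
tool_rot: [0.13, 0.991, 0.004, 0.005]
ft_force: [0.1, -0.0, 0.7]
grip_width: 0.072
[0.48066437 0.22996032 0.2011135 ]
```

View pics/w5.png

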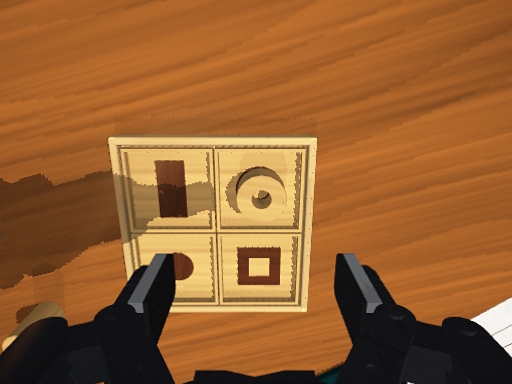

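The wheel sits on its silhouette, hole at (261,198). I'll compare it numerically with the centre expected from the other silhouettes in this same picture.

Run:
```python
from h import *
import pickle
im=cv2.imread('pics/w5.png'); m=pickle.load(open('w5.pkl','rb'))
print('wheel top',ray(m,(261,198.5),.038))
for t in (195,210): print(top(im,m,(261,193),.038,30,t))
def sil(uv,h):
    u,v=uv;c=cv2.resize(im[v-h:v+h,u-h:u+h],None,fx=4,fy=4,interpolation=cv2.INTER_CUBIC)
    cs,_=cv2.findContours((c[:,:,2]<110).astype(np.uint8),0,1);q=max(cs,key=cv2.contourArea)
    return rect(ray(m,(q[:,0]+.5)/4-.5+[u-h,v-h],.010))
F=sil((259,267),26);B=sil((171,189),34);print('F',F,'B',B)
a=np.radians(-15);x=np.array([np.cos(a),np.sin(a)]);y=np.array([-x[1],x[0]])
print('expected W',F[0]-88*x,B[0]+88*y)
```

```text
wheel top [[0.50612418 0.23026476]]
(array([501.2, 231.3], dtype=float32), [np.float32(58.3), np.float32(56.8)], np.float32(-15.1))
(array([501.2, 231.3], dtype=float32), [np.float32(58.3), np.float32(56.7)], np.float32(-15.0))
F (array([591. , 205.8], dtype=float32), [np.float32(46.1), np.float32(45.5)], np.float32(-14.7)) B (array([483.6, 143.7], dtype=float32), [np.float32(59.8), np.float32(28.5)], np.float32(-15.1))
expected W [505.99852729 228.57607902] [506.37608207 228.70146966]
```

The wheel is within about 1.6 mm of centre, which is fine. Next is the frame: TCP to (0.620,-0.181), turned +14.4°.

```bash
python3 -m jog '[[[0.013,-0.039,0,0,0,5,40],[0.026,-0.078,0,0,0,10,40],[0.039,-0.117,0,0,0,14.4,40],[0.052,-0.156,0,0,0,14.4,40],[0.065,-0.195,0,0,0,14.4,40],[0.078,-0.234,0,0,0,14.4,40],[0.091,-0.273,0,0,0,14.4,40],[0.104,-0.312,0,0,0,14.4,40],[0.117,-0.35,0,0,0,14.4,40],[0.13,-0.38,0,0,0,14.4,40]]]'
python3 -m jog '[[[0.01,-0.03,-0.03,0,0,0,40],[0.01,-0.03,-0.06,0,0,0,40],[0.01,-0.03,-0.06,0,0,0,40],[0.01,-0.03,-0.06,0,0,0,40]]]'
python3 - <<'E'
from h import *
import pickle
for i in range(4):
    o=bot.get_obs();m=bot.camera_model('wrist'); im=bot.camera('wrist')
print(o['eef_pos'],yaw(o['tool_rot']));cv2.imwrite('pics/w6.png',im); pickle.dump(m,open('w6.pkl','wb'))
E
```

```text
clock: 8.47
eef_pos: [0.6086, -0.1541, 0.195]
tool_rot: [0.006, 1.0, 0.0, -0.002]
ft_force: [0.4, -0.1, 0.1]
grip_width: 0.0717
clock: 8.8
eef_pos: [0.6163, -0.1804, 0.1335]
tool_rot: [0.006, 1.0, 0.002, -0.005]
ft_force: [0.2, 0.7, 0.9]
grip_width: 0.0716
[ 0.62017857 -0.18003144  0.13966012] 89.46806325418112
```

View pics/w6.png

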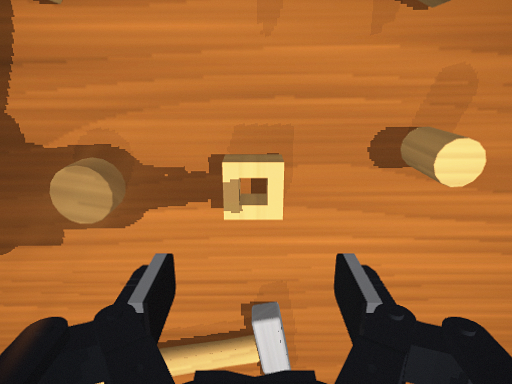

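Frame squared up at (253,191) between the jaws. Descending and gripping.

```bash
python3 -m jog '[[[0,-0.001,-0.03,0,0,0,40],[0,-0.001,-0.06,0,0,0,40],[0,-0.001,-0.09,0,0,0,40],[0,-0.001,-0.11,0,0,0,40],[0,-0.001,-0.122,0,0,0,40],[0,-0.001,-0.122,0,0,0,40],[0,-0.001,-0.122,0,0,0,40],[0,-0.001,-0.122,0,0,0,200],[0,-0.001,-0.122,0,0,0,200],[0,-0.001,-0.122,0,0,0,200]]]'
python3 -m jog '[[[0,0,0,0,0,0,200],[0,0,0,0,0,0,200],[0,0,0,0,0,0,200],[0,0,0.02,0,0,0,200],[0,0,0.05,0,0,0,200],[0,0,0.085,0,0,0,200],[0,0.03,0.085,0,0,-5,200],[0,0.07,0.085,0,0,-10,200],[0,0.11,0.085,0,0,-14.4,200],[0,0.15,0.085,0,0,-14.4,200]]]'
```

```text
clock: 9.83
eef_pos: [0.6216, -0.1824, 0.0194]
tool_rot: [0.005, 1.0, -0.001, 0.003]
ft_force: [1.0, -0.7, 0.3]
grip_width: 0.0447
clock: 10.67
eef_pos: [0.6196, -0.031, 0.1025]
tool_rot: [0.133, 0.991, 0.0, 0.001]
ft_force: [0.0, 0.5, -1.1]
grip_width: 0.0451
```

```bash
python3 -m jog '[[[-0.005,0.04,0,0,0,0,200],[-0.01,0.08,0,0,0,0,200],[-0.015,0.12,0,0,0,0,200],[-0.02,0.16,0,0,0,0,200],[-0.025,0.2,0,0,0,0,200],[-0.027,0.225,0,0,0,0,200],[-0.027,0.236,0,0,0,0,200],[-0.027,0.236,0,0,0,0,200],[-0.027,0.236,0,0,0,0,200],[-0.027,0.236,0,0,0,0,200]]]'
python3 - <<'E'
from h import *
import pickle
for i in range(4):
    o=bot.get_obs();m=bot.camera_model('wrist'); im=bot.camera('wrist')
print(o['eef_pos'],yaw(o['tool_rot']));cv2.imwrite('pics/w7.png',im); pickle.dump((m,o['eef_pos']),open('w7.pkl','wb'))
E
```

```text
clock: 11.5
eef_pos: [0.5927, 0.2025, 0.1014]
tool_rot: [0.131, 0.991, -0.0, 0.0]
ft_force: [-0.5, -0.0, -0.3]
grip_width: 0.0447
[0.59278017 0.20225464 0.10136869] 74.83615493388776
```

View pics/w7.png

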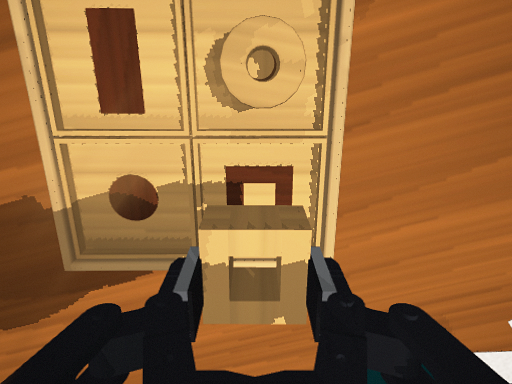

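The silhouette is visible ahead at columns 225–293. Held frame: top corners about (198,228) and (311,228), front edge at row 325, window centre (255,279).

Run:
```python
from h import *
import pickle
m,p=pickle.load(open('w7.pkl','rb'))
z=p[2]+.0105
q=ray(m,[(198,228),(311,228),(203,324),(311,324)],z)*1000; print(q.round(1),q.mean(0),np.hypot(*(q[0]-q[1])),np.hypot(*(q[0]-q[2])), 'win',ray(m,[(255,279)],z))
s=ray(m,[(225,166),(293,166)],.010)*1000
a=np.radians(-15);x=np.array([np.cos(a),np.sin(a)])
print('sil',s.mean(0)+23*x,np.hypot(*(s[0]-s[1])),np.degrees(np.arctan2(*(s[1]-s[0])[::-1])))
```

```text
[[561.9 187.5]
 [573.6 230.9]
 [606.4 175.2]
 [618.8 221.1]] [590.18093281 203.68983233] 44.97926033548837 46.17136352215293 win [[0.5904167  0.20327674]]
sil [591.21237741 206.05436648] 46.35843979317092 74.83941449824653
```

```bash
python3 -m jog '[[[0.001,0.0025,-0.01,0,0,0,200],[0.001,0.0025,-0.03,0,0,0,200],[0.001,0.0025,-0.05,0,0,0,200],[0.001,0.0025,-0.065,0,0,0,200],[0.001,0.0025,-0.071,0,0,0,200],[0.001,0.0025,-0.0735,0,0,0,200],[0.001,0.0025,-0.0735,0,0,0,200],[0.001,0.0025,-0.0735,0,0,0,200],[0.001,0.0025,-0.0735,0,0,0,200],[0.001,0.0025,-0.0735,0,0,0,200]]]'
python3 -m jog '[[[0,0,-0.0005,0,0,0,40],[0,0,-0.0005,0,0,0,40],[0,0,-0.0005,0,0,0,40],[0,0,-0.0005,0,0,0,40],[0,0,0.02,0,0,0,40],[0,0,0.05,0,0,0,40],[0,0,0.09,0,0,0,40],[-0.02,-0.02,0.13,0,0,0,40],[-0.03,-0.04,0.15,0,0,0,40],[-0.03,-0.06,0.15,0,0,0,40]]]'
python3 - <<'E'
from h import *
import pickle
for i in range(3):
    o=bot.get_obs();m=bot.camera_model('wrist'); im=bot.camera('wrist')
print(o['eef_pos'],o['clock']);cv2.imwrite('pics/w8.png',im); pickle.dump(m,open('w8.pkl','wb'))
E
```

```text
clock: 12.53
eef_pos: [0.5936, 0.2064, 0.0282]
tool_rot: [0.131, 0.991, -0.0, 0.0]
ft_force: [-2.3, -0.8, 5.2]
grip_width: 0.0443
clock: 13.37
eef_pos: [0.5649, 0.1472, 0.1847]
tool_rot: [0.13, 0.992, 0.002, 0.005]
ft_force: [0.5, -0.0, 0.0]
grip_width: 0.0719
[0.56419109 0.14458473 0.18018411] 13.4667
```

View pics/w8.png

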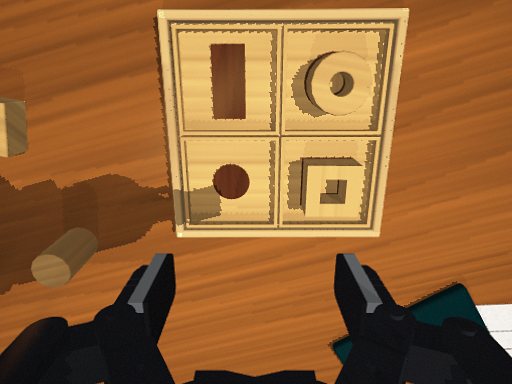

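Frame sits on its silhouette, window at (336,190). Next is the chimney.

```bash
python3 - <<'E'
from h import *
import pickle
m=pickle.load(open('w8.pkl','rb'))
print('frame top c',ray(m,[(334,190)],.038),'wheel',ray(m,[(341,83)],.038),'sil C',ray(m,[(231,181)],.010),'sil B',ray(m,[(228,81)],.010))
E
python3 -m jog '[[[0.006,-0.04,0,0,0,0,40],[0.012,-0.08,0,0,0,0,40],[0.018,-0.12,0,0,0,0,40],[0.024,-0.16,0,0,0,0,40],[0.03,-0.185,0,0,0,0,40],[0.03,-0.1905,-0.02,0,0,0,40],[0.03,-0.1905,-0.05,0,0,0,40],[0.03,-0.1905,-0.08,0,0,0,40],[0.03,-0.1905,-0.08,0,0,0,40],[0.03,-0.1905,-0.08,0,0,0,40]]]'
python3 -m jog '[[[0,0,0,0,0,0,40],[0,0,0,0,0,0,40]]]'
python3 - <<'E'
from h import *
for i in range(2):
    o=bot.get_obs();m=bot.camera_model('wrist'); im=bot.camera('wrist')
print(o['eef_pos'],yaw(o['tool_rot']))
cv2.imwrite('pics/w9.png',im)
E
```

```text
frame top c [[0.59083234 0.20811743]] wheel [[0.50667448 0.22954338]] sil C [[0.56776162 0.12129762]] sil B [[0.48224807 0.14396777]]
clock: 14.35
eef_pos: [0.5915, -0.043, 0.095]
tool_rot: [0.13, 0.991, -0.0, -0.003]
ft_force: [-0.4, -0.8, 0.9]
grip_width: 0.0716
clock: 14.52
eef_pos: [0.5951, -0.0434, 0.0997]
tool_rot: [0.13, 0.991, 0.0, 0.002]
ft_force: [1.2, 0.6, -0.1]
grip_width: 0.0721
[ 0.5951383  -0.04345813  0.09994546] 75.03351199029187
```

View pics/w9.png

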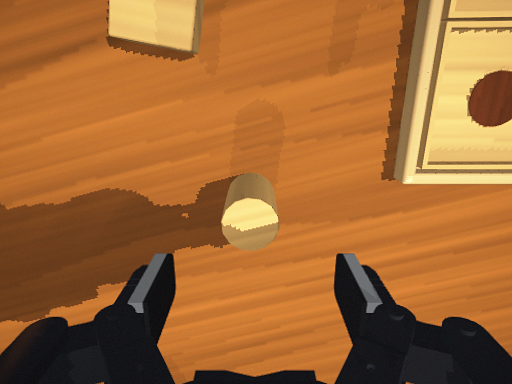

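Chimney between the jaws, top at (250,223). Grip, lift and head to its pocket at (0.568,0.121).

```bash
python3 -m jog '[[[0,-0.002,-0.03,0,0,0,40],[0,-0.002,-0.055,0,0,0,40],[0,-0.002,-0.07,0,0,0,40],[0,-0.002,-0.07,0,0,0,40],[0,-0.002,-0.07,0,0,0,40],[0,-0.002,-0.07,0,0,0,255],[0,-0.002,-0.07,0,0,0,255],[0,-0.002,-0.07,0,0,0,255],[0,-0.002,-0.07,0,0,0,255],[0,-0.002,-0.07,0,0,0,255]]]'
python3 -m jog '[[[0,0,0,0,0,0,255],[0,0,0,0,0,0,255],[0,0,0.02,0,0,0,255],[0,0,0.05,0,0,0,255],[-0.005,0.03,0.085,0,0,0,255],[-0.01,0.065,0.085,0,0,0,255],[-0.015,0.1,0.085,0,0,0,255],[-0.02,0.135,0.085,0,0,0,255],[-0.0245,0.16,0.085,0,0,0,255],[-0.0245,0.1655,0.085,0,0,0,255]]]'
python3 -m jog '[[[0,0,0,0,0,0,255],[0,0,0,0,0,0,255],[0,0,0,0,0,0,255],[0,0,0,0,0,0,255]]]'
python3 - <<'E'
from h import *
import pickle
for i in range(3):
    o=bot.get_obs();m=bot.camera_model('wrist'); im=bot.camera('wrist')
print(o['eef_pos'],yaw(o['tool_rot']))
cv2.imwrite('pics/w10.png',im);pickle.dump((m,o['eef_pos']),open('w10.pkl','wb'))
E
```

```text
clock: 15.45
eef_pos: [0.595, -0.046, 0.0298]
tool_rot: [0.131, 0.991, 0.0, 0.002]
ft_force: [-0.8, -0.6, 5.7]
grip_width: 0.0321
clock: 16.28
eef_pos: [0.5679, 0.1238, 0.1132]
tool_rot: [0.128, 0.992, 0.001, -0.0]
ft_force: [0.3, 1.2, -0.3]
grip_width: 0.0328
clock: 16.62
eef_pos: [0.5691, 0.1182, 0.1127]
tool_rot: [0.132, 0.991, -0.0, -0.0]
ft_force: [-0.6, 0.3, -0.7]
grip_width: 0.0325
[0.56913353 0.11831331 0.11272528] 74.87082847281621
```

View pics/w10.png

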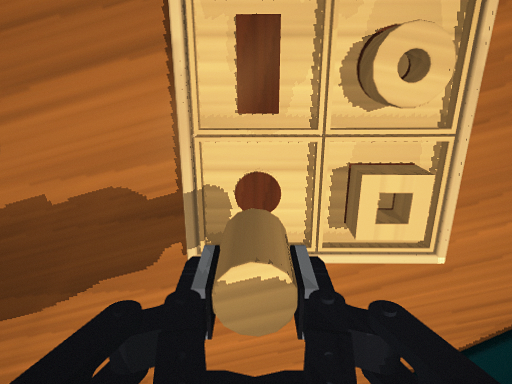

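Held chimney top centre about (255,297); silhouette centre about (258,193).

Run:
```python
from h import *
import pickle
m,p=pickle.load(open('w10.pkl','rb'))
q=ray(m,[(212,297),(299,297),(255,259),(255,335),(255,297)],p[2]+.0253);print(q.round(4),np.hypot(*(q[0]-q[1])),np.hypot(*(q[2]-q[3])))
s=ray(m,[(235,193),(281,193),(258,171.5)],.010);a=np.radians(-15);print(s.round(4),np.hypot(*(s[0]-s[1])),s[2]+.017*np.array([np.cos(a),np.sin(a)]))
```

```text
[[0.5608 0.1042]
 [0.5694 0.1358]
 [0.5495 0.124 ]
 [0.5819 0.1153]
 [0.5651 0.1198]] 0.03277174055775373 0.033614404617333435
[[0.5633 0.1052]
 [0.5721 0.1379]
 [0.5519 0.1258]] 0.033833669870877235 [0.56833694 0.12135616]
```

```bash
python3 -m jog '[[[0.002,0.002,-0.01,0,0,0,255],[0.002,0.002,-0.03,0,0,0,255],[0.002,0.002,-0.05,0,0,0,255],[0.002,0.002,-0.064,0,0,0,255],[0.002,0.002,-0.07,0,0,0,255],[0.002,0.002,-0.0725,0,0,0,255],[0.002,0.002,-0.0725,0,0,0,255],[0.002,0.002,-0.0725,0,0,0,255],[0.002,0.002,-0.0725,0,0,0,255],[0.002,0.002,-0.0725,0,0,0,255]]]'
python3 -m jog '[[[0,0,-0.0005,0,0,0,90],[0,0,-0.0005,0,0,0,90],[0,0,-0.0005,0,0,0,90],[0,0,-0.0005,0,0,0,90],[0,0,-0.0005,0,0,0,90],[0,0,0.02,0,0,0,90],[0,0,0.05,0,0,0,90],[0,0,0.085,0,0,0,60],[0,0,0.12,0,0,0,40],[-0.01,-0.03,0.14,0,0,0,40]]]'
python3 - <<'E'
from h import *
import pickle
for i in range(2):
    o=bot.get_obs();m=bot.camera_model('wrist'); im=bot.camera('wrist')
print(o['eef_pos'],o['clock']);cv2.imwrite('pics/w11.png',im); pickle.dump(m,open('w11.pkl','wb'))
E
```

```text
clock: 17.6
eef_pos: [0.5718, 0.1218, 0.041]
tool_rot: [0.131, 0.991, 0.0, 0.001]
ft_force: [0.2, 0.6, -0.3]
grip_width: 0.0325
clock: 18.43
eef_pos: [0.5641, 0.0955, 0.1845]
tool_rot: [0.128, 0.992, 0.002, 0.004]
ft_force: [1.0, 0.2, 0.9]
grip_width: 0.0716
[0.56283329 0.0883033  0.18784679] 18.4833
```

```bash
python3 - <<'E'
from h import *
import pickle
im=cv2.imread('pics/w11.png'); m=pickle.load(open('w11.pkl','rb'))
T=np.linalg.inv(m['T'])@np.array([.568,.1213,.065,1]); uv=(T[:2]/T[2]*m['K'][0][0]+[m['K'][0][2],m['K'][1][2]]).astype(int); print(uv)
for t in (205,225):print('chimney top',top(im,m,tuple(uv),.065,40,t))
E
python3 -m jog '[[[-0.01,-0.04,0,0,0,-6,40],[-0.02,-0.08,0,0,0,-12,40],[-0.03,-0.12,0,0,0,-18.1,40],[-0.04,-0.16,0,0,0,-18.1,40],[-0.05,-0.2,0,0,0,-18.1,40],[-0.06,-0.24,0,0,0,-18.1,40],[-0.07,-0.28,0,0,0,-18.1,40],[-0.08,-0.32,0,0,0,-18.1,40],[-0.09,-0.355,0,0,0,-18.1,40],[-0.1,-0.39,0,0,0,-18.1,40]]]'
python3 -m jog '[[[-0.004,-0.01,-0.03,0,0,0,40],[-0.004,-0.01,-0.06,0,0,0,40],[-0.004,-0.01,-0.07,0,0,0,40],[-0.004,-0.01,-0.07,0,0,0,40],[-0.004,-0.01,-0.07,0,0,0,40],[-0.004,-0.01,-0.07,0,0,0,40]]]'
python3 - <<'E'
from h import *
for i in range(2):
    o=bot.get_obs();m=bot.camera_model('wrist'); im=bot.camera('wrist')
print(o['eef_pos'],yaw(o['tool_rot']))
cv2.imwrite('pics/w12.png',im)
E
```

```text
[296 181]
chimney top (array([560. , 119.3], dtype=float32), [np.float32(56.3), np.float32(50.6)], np.float32(74.9))
chimney top (array([560.8, 119. ], dtype=float32), [np.float32(56.0), np.float32(45.5)], np.float32(75.0))
clock: 19.37
eef_pos: [0.4598, -0.2999, 0.1793]
tool_rot: [0.285, 0.958, 0.0, -0.001]
ft_force: [0.4, -0.0, 0.2]
grip_width: 0.0721
clock: 19.87
eef_pos: [0.4582, -0.3082, 0.1116]
tool_rot: [0.284, 0.959, -0.0, 0.001]
ft_force: [0.1, 0.3, 0.8]
grip_width: 0.0721
[ 0.45845463 -0.30839604  0.11206935] 56.966244544176256
```

View pics/w12.png

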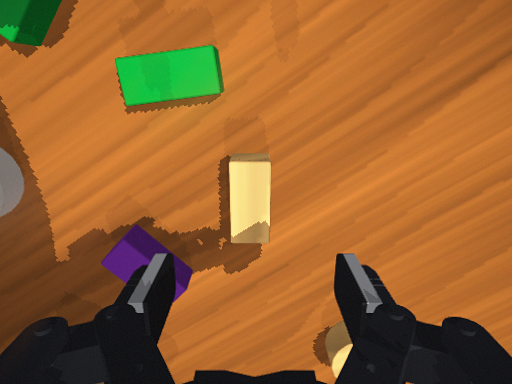

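The bar is aligned, centre (250,201), but the purple block's right edge is at (192,272). I'll check the finger clearance and the centring.

Run:
```python
from h import *
o=bot.get_obs();m=bot.camera_model('wrist');p=o['eef_pos'];a=np.radians(yaw(o['tool_rot']));y=np.array([np.cos(a),np.sin(a)]);x=np.array([-y[1],y[0]])
im=cv2.imread('pics/w12.png'); print(p,top(im,m,(250,200),.028,48,200))
for n,uv in dict(bar=(250,201),p1=(192,272),p2=(141,225),p3=(178,300)).items():
    d=ray(m,[uv],.028)[0]-p[:2]; print(n,(d*1000).round(1),'jaw',(d@y*1000).round(1),'perp',(d@x*1000).round(1))
```

```text
[ 0.45844807 -0.30844575  0.11215484] (array([ 454.3, -309.6], dtype=float32), [np.float32(55.0), np.float32(27.5)], np.float32(-33.0))
bar [-3.7 -1.2] jaw -3.0 perp 2.5
p1 [ 19.5 -67.4] jaw -45.8 perp -53.1
p2 [-30.3 -74.7] jaw -79.2 perp -15.4
p3 [ 33.3 -90.6] jaw -57.8 perp -77.3
```

```bash
python3 -m jog '[[[-0.0015,-0.0025,-0.02,0,0,0,110],[-0.0015,-0.0025,-0.045,0,0,0,110],[-0.0015,-0.0025,-0.07,0,0,0,110],[-0.0015,-0.0025,-0.087,0,0,0,110],[-0.0015,-0.0025,-0.0945,0,0,0,110],[-0.0015,-0.0025,-0.0945,0,0,0,110],[-0.0015,-0.0025,-0.0945,0,0,0,110],[-0.0015,-0.0025,-0.0945,0,0,0,255],[-0.0015,-0.0025,-0.0945,0,0,0,255],[-0.0015,-0.0025,-0.0945,0,0,0,255]]]'
python3 -m jog '[[[0,0,0,0,0,0,255],[0,0,0,0,0,0,255],[0,0,0.015,0,0,0,255],[0,0,0.05,0,0,0,255],[0,0,0.085,0,0,6,255],[0,0.04,0.085,0,0,12,255],[0,0.08,0.085,0,0,18.1,255],[0.005,0.12,0.085,0,0,18.1,255],[0.01,0.16,0.085,0,0,18.1,255],[0.015,0.2,0.085,0,0,18.1,255]]]'
```

```text
clock: 20.8
eef_pos: [0.4569, -0.3118, 0.0179]
tool_rot: [0.285, 0.959, -0.001, 0.002]
ft_force: [-1.3, 0.1, 6.0]
grip_width: 0.0267
clock: 21.63
eef_pos: [0.4704, -0.1094, 0.1016]
tool_rot: [0.131, 0.991, -0.0, 0.001]
ft_force: [0.8, -0.3, -0.7]
grip_width: 0.0267
```

```bash
python3 -m jog '[[[0.003,0.04,0,0,0,0,255],[0.005,0.08,0,0,0,0,255],[0.007,0.12,0,0,0,0,255],[0.01,0.16,0,0,0,0,255],[0.013,0.2,0,0,0,0,255],[0.0145,0.235,0,0,0,0,255],[0.0145,0.254,0,0,0,0,255],[0.0145,0.254,0,0,0,0,255],[0.0145,0.254,0,0,0,0,255],[0.0145,0.254,0,0,0,0,255]]]'
python3 - <<'E'
from h import *
import pickle
for i in range(4):
    o=bot.get_obs();m=bot.camera_model('wrist'); im=bot.camera('wrist')
print(o['eef_pos'],yaw(o['tool_rot']))
cv2.imwrite('pics/w13.png',im);pickle.dump((m,o['eef_pos']),open('w13.pkl','wb'))
E
```

```text
clock: 22.47
eef_pos: [0.4848, 0.1426, 0.1009]
tool_rot: [0.131, 0.991, -0.0, -0.0]
ft_force: [-0.1, 0.2, 0.3]
grip_width: 0.0266
[0.48491449 0.14183389 0.10088215] 74.86888107893934
```

View pics/w13.png

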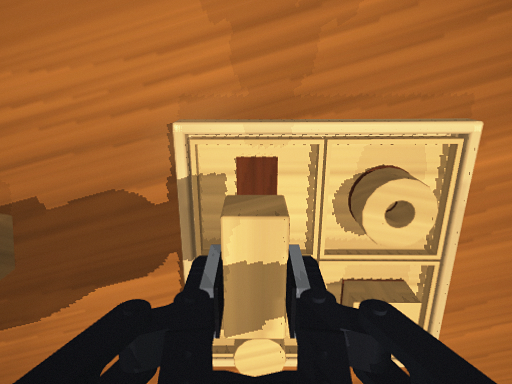

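Silhouette back edge at row 157, columns 236–277. Held bar top: columns 221–289 at row 216, front edge about row 339. The chimney stands at (260,356).

Run:
```python
from h import *
import pickle
m,p=pickle.load(open('w13.pkl','rb')); z=p[2]+.0105
q=ray(m,[(221,216),(289,216),(222,339),(288,339)],z)*1000;print(q.round(1),q.mean(0))
a=np.radians(-15);x=np.array([np.cos(a),np.sin(a)])
print('bar from back edge',q[:2].mean(0)+30*x, np.hypot(*(q[0]-q[1])))
s=ray(m,[(236,157),(277.5,157)],.010)*1000;print('sil',s.mean(0)+30*x,np.hypot(*(s[0]-s[1])))
print('chim',ray(m,[(260,356)],.065))
```

```text
[[451.5 137.4]
 [458.5 163.3]
 [508.5 120.6]
 [516.2 149.1]] [483.65187962 142.59750677]
bar from back edge [483.93865982 142.57420589] 26.75573126852485
sil [483.54727979 144.02357687] 27.990497087116804
chim [[0.56588378 0.12371067]]
```

```bash
python3 -m jog '[[[0,0.0015,-0.01,0,0,0,255],[0,0.0015,-0.03,0,0,0,255],[0,0.0015,-0.05,0,0,0,255],[0,0.0015,-0.064,0,0,0,255],[0,0.0015,-0.07,0,0,0,255],[0,0.0015,-0.073,0,0,0,255],[0,0.0015,-0.073,0,0,0,255],[0,0.0015,-0.073,0,0,0,255],[0,0.0015,-0.073,0,0,0,255],[0,0.0015,-0.073,0,0,0,255]]]'
python3 -m jog '[[[0,0,-0.0005,0,0,0,110],[0,0,-0.0005,0,0,0,110],[0,0,-0.0005,0,0,0,110],[0,0,-0.0005,0,0,0,110],[0,0,-0.0005,0,0,0,110],[0,0,0.02,0,0,0,110],[0,0,0.05,0,0,0,110],[0,0,0.085,0,0,0,60],[0,0,0.12,0,0,0,40],[0,0,0.16,0,0,0,40]]]'
python3 -m jog '[[[0.01,0,0.03,0,0,0,40],[0.025,0,0.05,0,0,0,40],[0.025,0,0.05,0,0,0,40],[0.025,0,0.05,0,0,0,40],[0.025,0,0.05,0,0,0,40]]]'
python3 - <<'E'
from h import *
import pickle
im=bot.camera('wrist');m=bot.camera_model('wrist'); print(bot.get_obs()['eef_pos'],bot.get_obs()['clock'])
t=bot.camera('top')
pickle.dump((m,im,t),open('w14.pkl','wb'))
cv2.imwrite('pics/w14.png',np.hstack([cv2.resize(im,(480,360)),cv2.resize(t[95:215,105:205],(300,360),interpolation=cv2.INTER_CUBIC)]))
E
```

```text
clock: 23.5
eef_pos: [0.4855, 0.1447, 0.0282]
tool_rot: [0.131, 0.991, 0.0, 0.001]
ft_force: [-0.5, -0.2, -1.3]
grip_width: 0.0266
clock: 24.33
eef_pos: [0.4839, 0.1443, 0.1884]
tool_rot: [0.131, 0.991, -0.0, -0.001]
ft_force: [1.0, 0.2, -0.1]
grip_width: 0.0718
clock: 24.75
eef_pos: [0.5091, 0.1444, 0.2367]
tool_rot: [0.131, 0.991, -0.0, -0.001]
ft_force: [-0.2, 0.4, -0.0]
grip_width: 0.0721
[0.50857971 0.14433076 0.2361226 ] 24.8
```

View pics/w14.png

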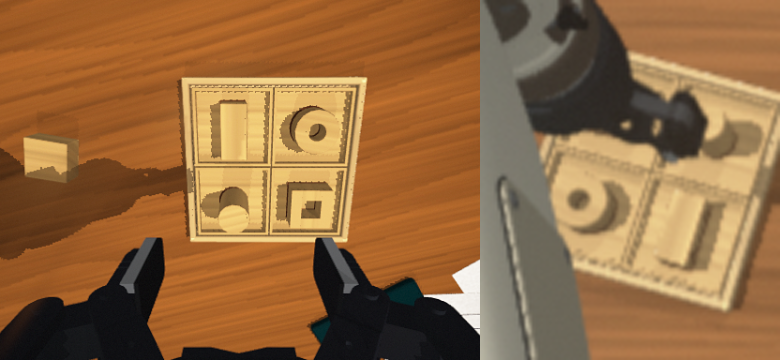

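The kit is in the tray and no dark silhouette is left exposed. One numeric check of the four tops, from pixels in this picture (scaled ×1.067).

Run:
```python
from h import *
import pickle
m,im,t=pickle.load(open('w14.pkl','rb'));s=512/480
for n,uv,z,T in [('chim',(234,219),.065,(568.3,121)),('bar',(231.5,130.5),.038,(483.7,143.7)),('frame',(311,209),.038,(591,205.8)),('wheel',(317,131),.038,(506,228.6))]:
    print(n,(ray(m,[np.array(uv)*s],z)[0]*1000-T).round(1))
# dark silhouette pixels exposed inside the tray
r=im[85:255,205:380]; d=(r[:,:,2]<100)&(r[:,:,0]<50); print('dark px',d.sum(),[ (int((d[v:v+85,u:u+87]).sum())) for v in (0,85) for u in (0,87)])
b=cv2.resize(im[80:260,190:395],None,fx=3,fy=3,interpolation=cv2.INTER_CUBIC)
g=cv2.inRange(b,(0,215,240),(255,255,255)); cs,_=cv2.findContours(g,0,1)
for q in cs:
    if cv2.contourArea(q)>2500:
        c=(q[:,0]+.5)/3-.5+[190,80]; print((q[:,0].mean(0)/3+[190,80]).round(),[rect(ray(m,cv2.convexHull(c.astype(np.float32))[:,0],z)) for z in (.038,.065)])
```

```text
chim [-0.4  2.3]
bar [-2.2  0.1]
frame [-0.4  1.2]
wheel [-0.9  1.1]
dark px 348 [18, 160, 76, 92]
```

```bash
python3 -c "
from workcell import bot
print(bot.job_done(), bot.get_obs()['clock'])"
```

```text
the job is handed in; nothing more can be done
the job is handed in; nothing more can be done
```

All four kit pieces are in the tray, and I handed the job in at about 25 s. I picked the drilled wheel, windowed frame, chimney and chassis bar one at a time. Each was set on its own silhouette, the bar lying along its silhouette and the chimney standing upright. I never gripped or moved the two blanks or the green and purple blocks.

**Position:** in the last wrist picture, the tops sit this far from their silhouette centres. Reading pixels by eye is good to about 1–2 mm.

| Piece | Offset |
|---|---|
| Wheel | 1.4 mm |
| Frame | 1.3 mm |
| Bar | 2.2 mm |
| Chimney | 2.3 mm |

**Force:** the wrist readings at the end of each move stayed around 6 N or less.

**Checks that failed or disagreed:**
- **Camera disagreement:** the top and wrist cameras put the tray about 3 mm apart. I placed everything using the wrist camera.
- **Final top view:** the arm partly blocked it. It showed the wheel and bar on their silhouettes but only part of the chimney.
- **Automatic outline checks:** they failed on placed pieces. Tops merged with the tray's similar colour, or gave no result, so the offsets above come from points I read by eye.
- **Dark-pixel count:** it found 348 dark pixels inside the tray. I took these as shadows, since no dark silhouette shows in the picture, but did not confirm it.

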